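# Clear the barber's worktop into its trays

## Robot

A 6-joint arm with a two-finger parallel gripper is mounted at the origin on the work surface. World frame = base frame: x ahead of the robot, y to its left, z up, the work surface at z = 0. Lengths are in m, angles in degrees, forces in N, time in s.
With the tool pointing down it reaches from about 0.3 to 0.75 m from the base axis. Payload 8.5 kg.
Tool frame: the origin (TCP) lies on the centre line of the jaws, within the pads' length; the fingertips stand 14 mm ahead of it and the grasp point (between the pads) lies 5 mm behind it; z points along the fingers, x is the direction in which the jaws open and shut, and the axes are right-handed (so a half turn about z gives the same grasp; the last joint's range is limited). The gripper opens to 85 mm and grips with 20 to 120 N. Pads are 22 mm wide; open, the fingers measure 114 mm over their backs; the gripper's body (76 mm by 85 mm) begins 54 mm behind the grasp point. The pads swing forward as they close: fully open they stand 13 mm farther back than shut.
Start: joints at [62.607, 21.807, 74.336, -0, 83.858, -12.336], TCP at [0.143, 0.531, 0.219] pointing down, gripper open.
Joint ranges: [-178.18, 178.18], [-50.72, 133.34], [12.68, 142.11], [-81.47, 261.47], [9.98, 163.14], [-165.26, 165.26]. Speed limits (degrees/s): [136.94, 136.94, 180, 180, 180, 180].

## Interface

Orientations are given as a 3x3 rotation matrix whose columns are the frame's x, y, z axes.
In Python, from rig import * gives the robot as it stands.
- The arm moves only by the shell command python3 -m crank 'ROWS' [FORCE]. ROWS is JSON, one flat list of numbers, 7 for each row, row after row: the turn, a rotation vector about the world's x, y, z in rad, then the shift along the world's x, y, z in m, then the opening in per cent of the stroke, from 0 (shut) to 100 (fully open). A call has 1 to 20 rows; each row shifts and turns the commanded pose from where the row before left it; what a row does not reach is not made up. A row lasts 1/10 s, in which the tool goes at most 50 mm and 8.59 degrees, less where a joint would pass 70% of its speed; a pose out of reach is approached as far as the arm can. A call is refused whole if a number of a shift passes 0.05 or a number of a turn 0.15, either way. A call with a gripper value outside its range is refused whole. The fingers move at their own pace and stop on an object; FORCE is the grip in N (left out, the last holds). Time passes only in rows, so rows that do not move let the fingers close. It gives the time, the measured TCP pose, the force and the opening at its end, in the units of the state.
- observe(): the state, without advancing time (a new reading comes with each control period).
- get_image(name): name is "side" or "top" or "wrist"; returns a dict with "frame" (400x640x3 uint8, red, green, blue), "fov_y" (degrees; the focal length in pixels is half the picture's height over the tangent of half this angle, whatever the lens; pixels are square), "cx", "cy" (the principal point, pixels), "world_to_cam" (4x4, takes a point from world to camera coordinates). Camera axes: x right, y up, looking along -z (the intrinsics and any distortion apply to the point x, -y, -z); pixel columns grow to the right and rows downward; lengths in m; the calibration is good to about 2 mm. A picture is of the moment at which its call begins. There is no depth.
- close_job(): hands the job in, once; it reports no verdict.
The state is a dict: "time_s": time; "q": joint angles; "qvel": joint speeds; "joint_efforts": joint torques, N m; "position": TCP position; "tool_rot": TCP orientation; "ft_force": force on the tool from outside, world axes, zero at the start; "wrist_torque": the same for the moment, N m; "grip_width": finger opening in m.
Only numpy, scipy, OpenCV 4.12 (cv2) and the standard library are available. Lean on these libraries where they do the work, as an engineer would, in place of code of your own. Each camera call takes 0.05 s, during which the arm holds its last target. There are 200 camera calls.

## Task

Tidy the barber's station: lay the two hairbrushes side by side in the wide tray and the clipper in the narrow tray, each lengthwise along its tray and the same way up as it lies now, and stand the pomade tin and the cream jar next to each other in the round dish. Everything must rest flat on the floor of its tray, inside the rim, not on top of anything else; set things down gently, never drop them. Leave the spray bottle and the hairpin box where they are.

Things in the scene. Friction and masses are not known exactly. Their poses are not given: they have to be found in the camera images.
- wood_brush: Wooden hairbrush with black bristles. Lies bristles down. 140 long, 32 high. Origin: middle of the length, at the underside; x from handle to head, z up. Head x = -8 to 70, 42 wide, handle x = -70 to -6, 24 wide, both solid from height 18 to 32; below the head stiff rigid bristles, 34 wide. Grip across the head at x = 20, the balance point. 70 g, stable.
- vent_brush: Black plastic hairbrush, four grey slots across its back, white bristles. Lies bristles down. 140 long, 32 high. Origin: middle of the length, at the underside; x from handle to head, z up. Head x = -8 to 70, 46 wide, handle x = -70 to -6, 24 wide, both solid from height 18 to 32; below the head stiff rigid bristles, 38 wide. Grip across the head at x = 20, the balance point. 70 g, stable.
- clipper: Cordless hair clipper, steel body with a black top panel, a little switch on top and a toothed blade at one end; lies panel up. 140 long, 42 wide up to height 26, 36 wide above, 36 high. Origin at the middle of its underside, x along its length towards the blade, z up. Grip across its width at the origin (balance point within 10). 0.2 to 0.37 kg.
- tin: Low round pomade tin, blue with an aluminium lid, upright: 55 diameter, 34 high. Origin at the centre of its underside, z up. 0.07 to 0.17 kg.
- jar: White round cream jar with a screwed-on white lid, upright: 47 diameter at the lid, 45 below it, 46 high. Origin at the centre of its underside, z up. 0.06 to 0.16 kg.
- brush_tray: Wide oblong steel tray with a dark rim and a grey floor, for brushes: outside 158 (its x) by 178 (its y, the length), inside 150 by 170. Fixed to the worktop. Floor 4 mm above the worktop, vertical rim 4 mm thick whose top is 12 mm above the worktop. Origin at the middle of its underside (worktop level), z up; its y axis (the length) runs roughly across the robot's front.
- clipper_tray: Narrow oblong steel tray with a dark rim and a grey floor, for the clipper: outside 78 (its x) by 178 (its y, the length), inside 70 by 170. Fixed to the worktop. Floor 4 mm above the worktop, vertical rim 4 mm thick whose top is 12 mm above the worktop. Origin at the middle of its underside (worktop level), z up; its y axis (the length) runs roughly across the robot's front.
- dish: Round steel dish with a dark rim and a grey floor, for tubs: outside 152, inside 144 diameter. Fixed to the worktop. Floor 4 mm above the worktop, vertical rim 4 mm thick whose top is 12 mm above the worktop. Origin at the middle of its underside (worktop level), z up; its turn about z does not matter.
- spray_bottle: Bystander: pale translucent spray bottle with black head, standing, 60 diameter, 166 high, head up to 33 off its axis. Origin at the centre of its underside. Leave it alone.
- pin_box: Bystander: open white box of black hairpins, 85 by 85, 35 high. Origin at the centre of its underside. Leave it alone.
Things that resemble listed ones, but are neither listed nor needed, are in the scene too. Several things have the shape of the tin; the one meant has the colours described above.

How it is judged (in metres and radians):
At the end, for the whole second after the job is handed in: All five rest on their tray floors (within 3 mm), level within 0.06 rad, inside the rims; brush origins within 56 mm (x) and 20 mm (y) of the wide tray centre, clipper 18 and 20 mm, lengthwise within 0.3 rad; tin within 47 and jar 51 mm of the dish centre (z of wood_brush in the frame of brush_tray between 0 and 0.007 m and angle between each of wood_brush, vent_brush, clipper, tin, jar's own z axis and vertical below 0.06 rad and linear speed of each of wood_brush, vent_brush, clipper, tin, jar below 0.02 m/s and angular speed of each of wood_brush, vent_brush, clipper, tin, jar below 0.2 rad/s and x of wood_brush in the frame of brush_tray between -0.056 and 0.056 m and y of wood_brush in the frame of brush_tray between -0.02 and 0.02 m and angle between the x axis of each of wood_brush, vent_brush and the y axis of brush_tray, either way round below 0.3 rad and z of vent_brush in the frame of brush_tray between 0 and 0.007 m and x of vent_brush in the frame of brush_tray between -0.056 and 0.056 m and y of vent_brush in the frame of brush_tray between -0.02 and 0.02 m and z of clipper in the frame of clipper_tray between 0 and 0.007 m and x of clipper in the frame of clipper_tray between -0.018 and 0.018 m and y of clipper in the frame of clipper_tray between -0.02 and 0.02 m and angle between the x axis of clipper and the y axis of clipper_tray, either way round below 0.3 rad and z of tin in the frame of dish between 0 and 0.007 m and horizontal distance between tin and dish below 0.047 m and z of jar in the frame of dish between 0 and 0.007 m and horizontal distance between jar and dish below 0.051 m); the robot touches nothing.
It fails at once if the spray bottle or the hairpin box is pushed more than 20 mm from its place (distance of any of spray_bottle, pin_box from where it was at the start of the episode above 0.02 m).
It fails at once if one of the five things is dropped or thrown (faster than 0.9 m/s while not held, a free fall of about 40 mm) ((linear speed of wood_brush above 0.9 m/s and contact force between wood_brush and the fingers below 0.05 N) or (linear speed of vent_brush above 0.9 m/s and contact force between vent_brush and the fingers below 0.05 N) or (linear speed of clipper above 0.9 m/s and contact force between clipper and the fingers below 0.05 N) or (linear speed of tin above 0.9 m/s and contact force between tin and the fingers below 0.05 N) or (linear speed of jar above 0.9 m/s and contact force between jar and the fingers below 0.05 N)).
It also fails if it takes over 115 s, if anything falls off the work surface, if the arm or the gripper's body presses on something with over 40 N, if the wrist force passes 120 N, or if a joint passes its speed limit or range.

## Working session

There is one attempt and no reset: what is moved stays moved. The work goes in short steps, Python scripts to look and compute and a shell command to move; the robot and the scene stay as the last step left them, time stands still between calls to the robot, and variables do not carry over. Pictures are saved under pics/ and viewed, about 12 in all and at most 16, crops included, and the job is handed in when it is done.

```bash
mkdir -p pics; ls; python3 - <<'E'
from rig import *
import cv2,json
s=observe();print(s)
for n in("top","side","wrist"):
    d=get_image(n);cv2.imwrite(f"pics/{n}0.png",d["frame"][:,:,::-1]);print(n,d["fov_y"],d["cx"],d["cy"],d["world_to_cam"],[k for k in d])
E
```

```text
pics
{'time_s': 0.0, 'q': array([ 6.26061780e+01,  2.18424945e+01,  7.43840216e+01,  1.45106619e-03,
        8.38584819e+01, -1.23376315e+01]), 'qvel': array([-0.02856529, -0.01327705,  0.05173552,  0.07717318,  0.04705407,
       -0.1043153 ]), 'joint_efforts': array([-3.50773671e-04, -4.48459375e+01, -2.31271988e+01, -1.68237348e-04,
        4.78648013e-03, -1.70756550e-05]), 'position': array([0.14274154, 0.53084081, 0.218702  ]), 'tool_rot': array([[ 2.59768338e-01,  9.65670707e-01, -7.04918635e-04],
       [ 9.65669884e-01, -2.59769070e-01, -1.30555698e-03],
       [-1.44385419e-03, -3.41576330e-04, -9.99998899e-01]]), 'ft_force': array([ 0.2234166 , -0.51820592, -0.03830796]), 'wrist_torque': array([-0.0368259 ,  0.0083182 ,  0.04089857]), 'grip_width': 0.08531682397461607}
top 46.55407803509624 326.093082597908 203.64850317584475 [[ 0.01551517 -0.99983112 -0.00984911  0.00964709]
 [ 0.98477084  0.01357406  0.17332667 -0.48383687]
 [-0.17316371 -0.01238831  0.98481514 -1.2926869 ]
 [ 0.          0.          0.          1.        ]] ['frame', 'fov_y', 'cx', 'cy', 'world_to_cam']
side 57.7328264404605 317.6974107522679 200.44065875258474 [[ 0.70706621 -0.70701483  0.01368957 -0.35965748]
 [ 0.34352696  0.36034425  0.86726077 -0.21044516]
 [-0.61809918 -0.60850805  0.4976659  -0.84688609]
 [ 0.          0.          0.          1.        ]] ['frame', 'fov_y', 'cx', 'cy', 'world_to_cam']
wrist 71.39000494737067 317.55733388124634 195.4735007836729 [[ 0.25992907  0.965624   -0.00267715 -0.54818328]
 [-0.93117522  0.24992017 -0.26542912  0.03519933]
 [-0.25563566  0.07148564  0.96412666 -0.37953967]
 [ 0.          0.          0.          1.        ]] ['frame', 'fov_y', 'cx', 'cy', 'world_to_cam']
```

View pics/top0.png

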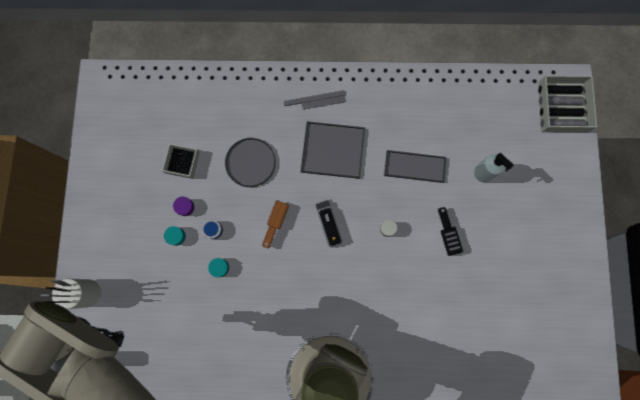

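View pics/side0.png

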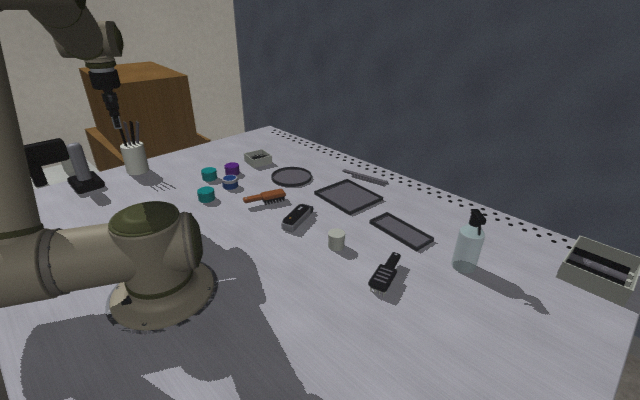

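Top view: blue tin with silver lid at (213,230); the lookalikes are purple (183,206), teal (174,236) and teal (218,268). Jar at (389,229), clipper (329,224), wood brush (276,223), vent brush (450,232), wide tray (334,150), narrow tray (415,166), dish (250,162). I choose the blue one and check it in a close crop.

```bash
cat > h.py <<'E'
import numpy as np, cv2
def ray(d,uv,z):
    """pixels (N,2) -> world points on plane z"""
    uv=np.atleast_2d(uv).astype(float); f=d["frame"].shape[0]/2/np.tan(np.radians(d["fov_y"]/2))
    W=np.array(d["world_to_cam"]);R=W[:3,:3];c=-R.T@W[:3,3]
    v=np.c_[(uv[:,0]-d["cx"])/f,-(uv[:,1]-d["cy"])/f,-np.ones(len(uv))]@R
    return c+v*((z-c[2])/v[:,2])[:,None]
def proj(d,p):
    p=np.atleast_2d(p);f=d["frame"].shape[0]/2/np.tan(np.radians(d["fov_y"]/2));W=np.array(d["world_to_cam"])
    q=p@W[:3,:3].T+W[:3,3];return np.c_[d["cx"]-f*q[:,0]/q[:,2],d["cy"]+f*q[:,1]/q[:,2]]
def blob(m,roi):
    """largest contour of mask in roi (u0,v0,u1,v1)"""
    u0,v0,u1,v1=roi;M=np.zeros(m.shape,np.uint8);M[v0:v1,u0:u1]=m[v0:v1,u0:u1].astype(np.uint8)*255
    c,_=cv2.findContours(M,cv2.RETR_EXTERNAL,cv2.CHAIN_APPROX_NONE)
    return max(c,key=cv2.contourArea)[:,0,:]
def rect(P):
    """world contour -> centre, long-axis angle deg, long, short"""
    (c,s,a)=cv2.minAreaRect((P[:,:2]*1000).astype(np.float32))
    if s[0]<s[1]: a+=90; s=s[::-1]
    return np.round(c,1),round((a+90)%180-90,1),np.round(s,1)
E
python3 - <<'E'
from rig import *
from h import *
d=get_image("top");im=d["frame"];hsv=cv2.cvtColor(im,cv2.COLOR_RGB2HSV);H,S,V=[hsv[...,i].astype(int) for i in range(3)]
np.savez("top.npz",im=im)
cv2.imwrite("pics/crop0.png",cv2.resize(im[90:290,150:480,::-1],None,fx=2.4,fy=2.4,interpolation=cv2.INTER_CUBIC))
dark=V<105
for n,m,roi,z in [("brush_tray",dark,(295,115,372,185),.012),("clipper_tray",dark,(378,142,455,190),.012),("dish",dark,(218,130,282,194),.012),
  ("wood",(S>100)&(H<20),(255,190,300,255),.032),("vent",V<80,(430,200,470,262),.032),("clipper",V<110,(310,195,350,250),.036),
  ("tin",(S>90)&(H>100)&(H<130),(200,215,226,244),.017),("jar",V>0,(1,1,2,2),.046)]:
    try:
        c=blob(m,roi);print(n,rect(ray(d,c,z)),cv2.boundingRect(c))
    except Exception as e: print(n,e)
print(hsv[229,375:405:3].tolist(),hsv[150,300:312].tolist(), hsv[231,205:222].tolist())
E
```

```text
brush_tray (array([654.2,  -4.3]), 84.5, array([188.1, 162. ])) (300, 121, 68, 58)
clipper_tray (array([ 605.8, -249.4]), 83.8, array([188.2,  82. ])) (384, 150, 65, 33)
dish (array([613. , 242.3]), -88.1, array([159. , 154.8])) (225, 137, 54, 51)
wood (array([422.9, 166.9]), -19.7, array([135.9,  38.5])) (263, 201, 25, 47)
vent (array([ 412.5, -334.7]), 15.2, array([139.9,  48.4])) (438, 207, 26, 49)
clipper (array([429. ,  -5.4]), 18.7, array([142.1,  69.4])) (316, 199, 34, 49)
tin (array([410.2, 351.9]), 3.2, array([38.7, 37.9])) (204, 222, 14, 14)
jar (array([1111.9, 1042.5]), 0.0, array([0., 0.])) (1, 1, 1, 1)
[[110, 11, 141], [111, 13, 140], [47, 13, 141], [49, 14, 149], [51, 12, 148], [51, 12, 147], [51, 12, 147], [48, 10, 129], [115, 17, 92], [113, 11, 90]] [[116, 13, 140], [111, 13, 138], [110, 13, 118], [102, 17, 73], [110, 15, 51], [120, 14, 55], [120, 17, 59], [120, 11, 70], [120, 15, 85], [120, 14, 88], [126, 15, 86], [120, 15, 87]] [[107, 195, 98], [108, 195, 98], [107, 198, 98], [108, 197, 97], [108, 195, 98], [108, 200, 98], [108, 195, 98], [108, 200, 98], [108, 195, 98], [108, 193, 98], [107, 198, 98], [108, 179, 100], [110, 111, 110], [111, 46, 128], [110, 19, 124], [110, 26, 87], [110, 88, 58]]
```

View pics/crop0.png

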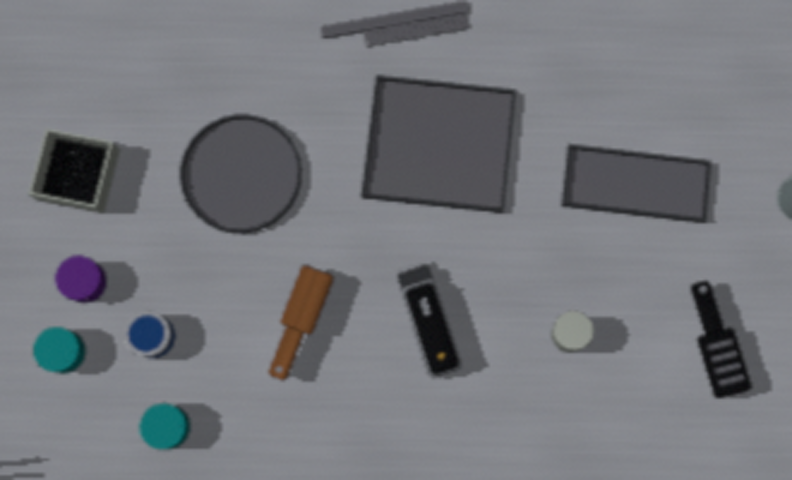

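The crop shows the blue tin with its silver lid edge at crop (150,335), clearly different from the teal and purple ones. The others match their descriptions; the wood brush head points away from the robot and the vent brush head points towards it. I'm moving above the tin.

```bash
python3 -m crank '[0,0,0,0.0334,-0.0224,0,100,0,0,0,0.0334,-0.0224,0,100,0,0,0,0.0334,-0.0224,0,100,0,0,0,0.0334,-0.0224,0,100,0,0,0,0.0334,-0.0224,0,100,0,0,0,0.0334,-0.0224,0,100,0,0,0,0.0334,-0.0224,0,100,0,0,0,0.0334,-0.0224,0,100,0,0,0,0,0,0,100,0,0,0,0,0,0,100]' 30; python3 - <<'E'
from rig import *
from h import *
d=get_image("wrist");im=d["frame"];hsv=cv2.cvtColor(im,cv2.COLOR_RGB2HSV);H,S,V=[hsv[...,i].astype(int) for i in range(3)]
cv2.imwrite("pics/w1.png",im[:,:,::-1])
c=blob((S>90)&(H>100)&(H<130),(0,0,640,400));print(cv2.boundingRect(c),rect(ray(d,c,.034)))
print(proj(d,[[.41,.352,.034]]))
E
```

```text
time_s: 1.2
position: [0.4104, 0.3514, 0.219]
tool_rot: [[0.261, 0.965, -0.001], [0.965, -0.261, -0.0], [-0.0, -0.001, -1.0]]
ft_force: [-0.4, 0.3, 0.1]
grip_width: 0.0851
(296, 157, 35, 35) (array([407.8, 345.6]), -60.5, array([42.6, 42.4]))
[[318.95546107 174.19256675]]
```

View pics/w1.png

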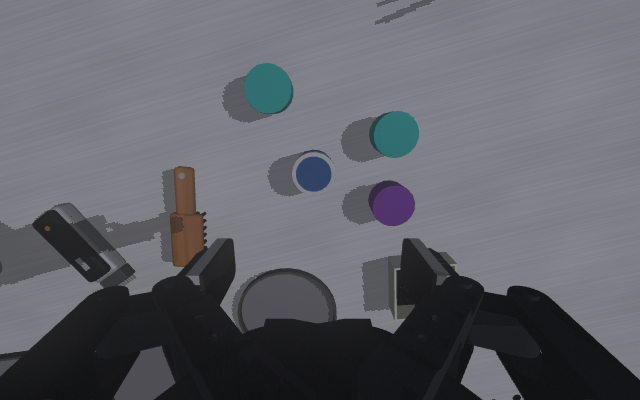

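Wrist view: the blue disc with the silver rim is at (313,174), giving a tin centre near (0.408, 0.346). Teal and purple lookalikes are clear of the jaws. I descend and grip.

```bash
python3 -m crank '[0,0,0,-0.003,-0.006,-0.03,100,0,0,0,0,0,-0.035,100,0,0,0,0,0,-0.035,100,0,0,0,0,0,-0.035,100,0,0,0,0,0,-0.03,100,0,0,0,0,0,-0.02,100,0,0,0,0,0,-0.01,100,0,0,0,0,0,0,100]'; python3 - <<'E'
from rig import *
from h import *
d=get_image("wrist");cv2.imwrite("pics/w2.png",d["frame"][:,:,::-1])
print(proj(d,[[.408,.346,.034]]))
E
```

```text
time_s: 2.05
position: [0.4061, 0.3463, 0.0237]
tool_rot: [[0.259, 0.966, -0.002], [0.966, -0.259, -0.001], [-0.001, -0.001, -1.0]]
ft_force: [1.0, -1.1, 1.5]
grip_width: 0.0853
[[319.60367938 244.4182986 ]]
```

View pics/w2.png

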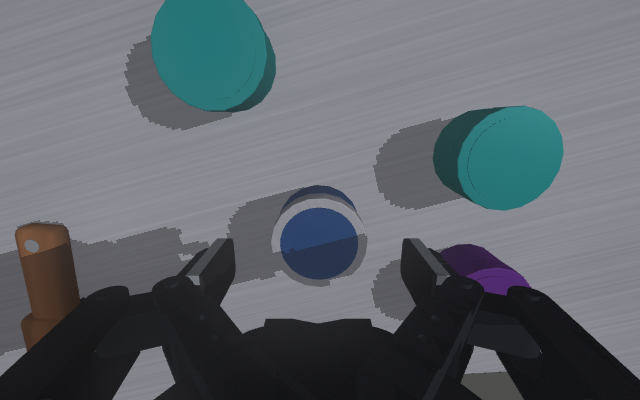

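The tin is centred between the pads at (319,243), as predicted. I close the jaws and lift a little.

```bash
python3 -m crank '[0,0,0,0,0,0,0,0,0,0,0,0,0,0,0,0,0,0,0,0,0,0,0,0,0,0,0,0,0,0,0,0,0,0,0,0,0,0,0,0,0,0,0,0,0,0,0,0,0]' 30; python3 -m crank '[0,0,0,0,0,0.01,0,0,0,0,0,0,0.03,0,0,0,0,0,0,0.03,0,0,0,0,0,0,0,0]'; python3 - <<'E'
from rig import *
from h import *
d=get_image("wrist");cv2.imwrite("pics/w3.png",d["frame"][:,:,::-1])
s=observe();p=s["position"];R=s["tool_rot"]
for zz in(-.019,-.005,0,.014,.02): print(zz,proj(d,[p+R@[x,0,zz] for x in(-.0275,.0275)]).round().tolist())
E
```

```text
time_s: 2.8
position: [0.4071, 0.3459, 0.0243]
tool_rot: [[0.26, 0.966, -0.0], [0.966, -0.26, -0.0], [-0.0, -0.0, -1.0]]
ft_force: [-0.5, -0.0, -0.2]
grip_width: -0.0003
time_s: 3.2
position: [0.4088, 0.3469, 0.0985]
tool_rot: [[0.26, 0.966, 0.007], [0.966, -0.26, 0.004], [0.005, 0.006, -1.0]]
ft_force: [0.1, -0.2, -0.1]
grip_width: -0.0001
-0.019 [[267.0, 245.0], [369.0, 245.0]]
-0.005 [[271.0, 235.0], [365.0, 235.0]]
0 [[273.0, 232.0], [363.0, 232.0]]
0.014 [[276.0, 223.0], [360.0, 223.0]]
0.02 [[277.0, 220.0], [359.0, 220.0]]
```

View pics/w3.png

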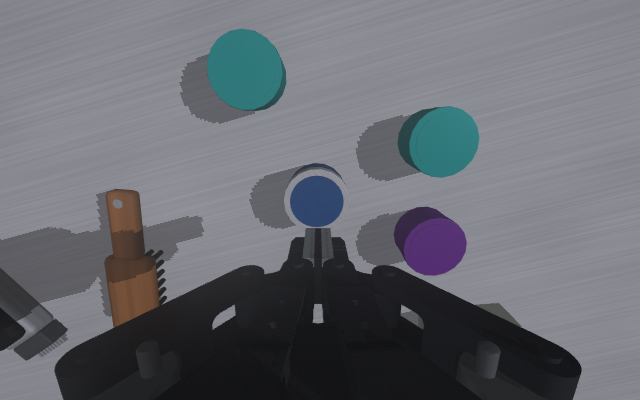

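The jaws shut fully without gripping the tin. The picture shows the tin ahead of the closed pads, at (316,200), so I compare the pad positions in the image with the calibration before going on.

```bash
python3 - <<'E'
from rig import *
from h import *
d=get_image("wrist");im=d["frame"];hsv=cv2.cvtColor(im,cv2.COLOR_RGB2HSV);H,S,V=[hsv[...,i].astype(int) for i in range(3)]
c=blob((S>90)&(H>100)&(H<130)&(V>75),(0,0,640,400));print(rect(ray(d,c,.034)))
s=observe();p=s["position"];R=s["tool_rot"];W=np.array(d["world_to_cam"])
print("cam in tool",R.T@(-W[:3,:3].T@W[:3,3]-p), "view dir",R.T@-W[2,:3])
for z in(.014,0,-.014,-.03,-.05):
  print(z,[proj(d,[p+R@[x,y,z]]).round()[0].tolist() for x in(0,.0425) for y in(-.011,.011)])
t=get_image("top");cv2.imwrite("pics/t1.png",cv2.resize(t["frame"][130:330,130:400,::-1],None,fx=2.5,fy=2.5))
g=proj(t,[p,p+R@[0,0,.014]]);print(g)
q=get_image("side");print(proj(q,[p+R@[0,0,.014]]));cv2.imwrite("pics/s1.png",cv2.resize(q["frame"][60:220,150:350,::-1],None,fx=4,fy=4))
E
```

```text
(array([407.1, 345.6]), 74.9, array([43.4, 42.6]))
cam in tool [-0.0004542  -0.06645211 -0.15626643] view dir [5.15311897e-04 2.67743278e-01 9.63490151e-01]
0.014 [[318.0, 208.0], [318.0, 239.0], [384.0, 208.0], [382.0, 239.0]]
0 [[318.0, 215.0], [318.0, 249.0], [390.0, 215.0], [387.0, 249.0]]
-0.014 [[318.0, 224.0], [318.0, 260.0], [396.0, 224.0], [393.0, 260.0]]
-0.03 [[318.0, 235.0], [318.0, 275.0], [405.0, 235.0], [401.0, 275.0]]
-0.05 [[319.0, 255.0], [318.0, 300.0], [419.0, 255.0], [415.0, 300.0]]
[[205.33481425 226.16657886]
 [206.67461794 226.79494099]]
[[227.5500179  164.86390413]]
```

View pics/s1.png

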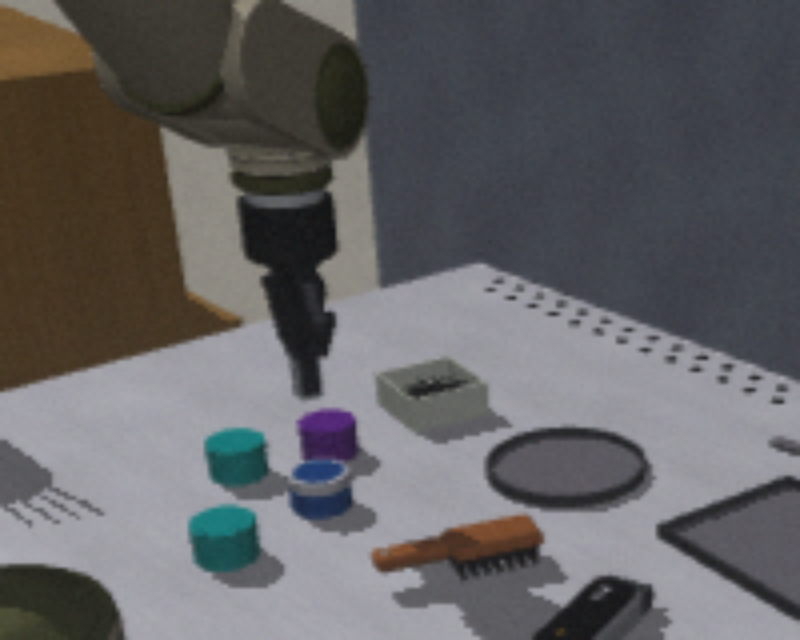

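Tip geometry: the wrist view puts the shut fingertips about 22 mm *behind* the reported TCP (34 mm when open), where the description says 14 mm ahead. The side view also shows the tip about 6 px higher than predicted. So the pads closed above the tin, and the tin has not moved. I reopen and go down in small steps, watching the force.

```bash
python3 -m crank '[0,0,0,-0.001,-0.001,0,100,0,0,0,0,0,0,100,0,0,0,0,0,0,100,0,0,0,0,0,0,100,0,0,0,0,0,0,100,0,0,0,0,0,0,100,0,0,0,0,0,-0.03,100,0,0,0,0,0,-0.03,100,0,0,0,0,0,-0.02,100,0,0,0,0,0,-0.01,100,0,0,0,0,0,0,100]'; python3 -m crank '[0,0,0,0,0,-0.004,100,0,0,0,0,0,-0.004,100,0,0,0,0,0,0,100]' ; python3 - <<'E'
from rig import *
from h import *
q=get_image("side");cv2.imwrite("pics/s2.png",cv2.resize(q["frame"][90:210,170:320,::-1],None,fx=5,fy=5))
s=observe();p=s["position"];R=s["tool_rot"]
print(5*(proj(q,[p+R@[x,0,z] for x in (-.0425,.0425) for z in (0,-.034)])-[170,90]))
E
```

```text
time_s: 4.5
position: [0.4057, 0.3447, 0.0035]
tool_rot: [[0.26, 0.966, -0.002], [0.966, -0.26, -0.001], [-0.001, -0.001, -1.0]]
ft_force: [-0.3, 0.8, 0.2]
grip_width: 0.0856
time_s: 4.8
position: [0.4061, 0.345, -0.0035]
tool_rot: [[0.26, 0.966, 0.0], [0.966, -0.26, 0.0], [0.0, 0.0, -1.0]]
ft_force: [-1.1, -0.3, -0.3]
grip_width: 0.0852
[[319.43927904 506.92534337]
 [314.47129469 463.90505004]
 [281.93152696 458.77855869]
 [276.72241363 417.20785615]]
```

View pics/s2.png

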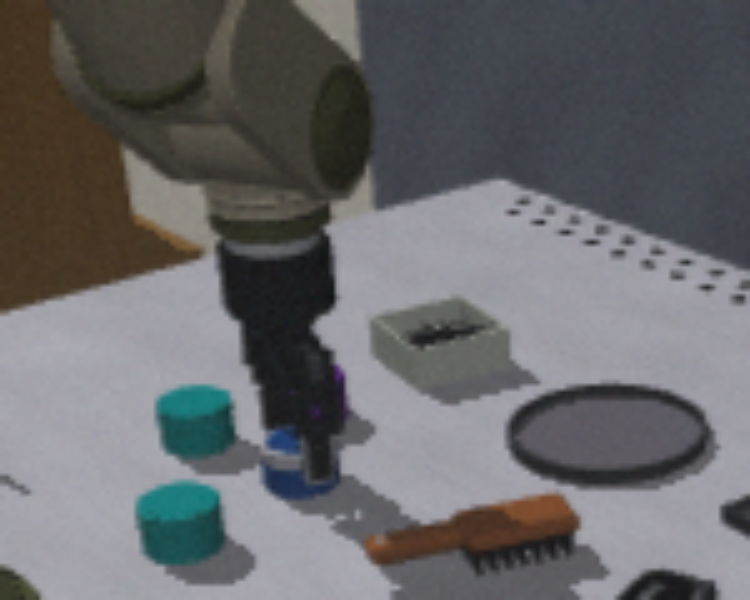

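The near fingertip is at (320,482) in this crop, already beside the tin and roughly 16–20 mm above the worktop with the TCP at −3.5 mm. That gives enough overlap, so I close here.

```bash
python3 -m crank '[0,0,0,0,0,-0.003,100,0,0,0,0,0,0,0,0,0,0,0,0,0,0,0,0,0,0,0,0,0,0,0,0,0,0,0,0,0,0,0,0,0,0,0,0,0,0,0,0,0,0]' 30; python3 -m crank '[0,0,0,0,0,0.01,0,0,0,0,0,0,0.03,0,0,0,0,0,0,0.03,0,0,0,0,0,0,0,0]'; python3 - <<'E'
from rig import *
from h import *
q=get_image("side");cv2.imwrite("pics/s3.png",cv2.resize(q["frame"][70:190,170:320,::-1],None,fx=5,fy=5))
s=observe();p=s["position"];R=s["tool_rot"]
print(5*(proj(q,[p+R@[0.0275,0,z] for z in (0,-.017,-.034)])-[170,70]))
E
```

```text
time_s: 5.55
position: [0.4062, 0.345, -0.0063]
tool_rot: [[0.26, 0.966, 0.0], [0.966, -0.26, 0.0], [0.0, 0.0, -1.0]]
ft_force: [-1.3, -0.1, 4.7]
grip_width: 0.0537
time_s: 5.95
position: [0.4077, 0.3458, 0.067]
tool_rot: [[0.26, 0.966, 0.006], [0.966, -0.26, 0.003], [0.005, 0.005, -1.0]]
ft_force: [-0.2, 0.1, -1.4]
grip_width: 0.0538
[[278.15006715 481.37909287]
 [275.41184007 459.5265301 ]
 [272.63719474 437.38332955]]
```

View pics/s3.png

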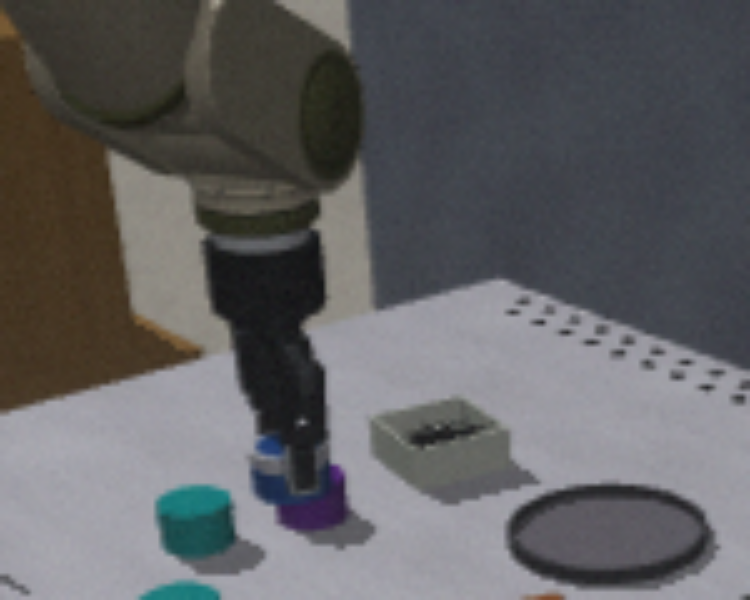

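The tin is held (width 53.8 mm) and the load shows on the wrist. I carry it over the dish and refine the tray positions from the saved top picture.

```bash
python3 -m crank '[0,0,0,0.0395,-0.0182,0,0,0,0,0,0.0395,-0.0182,0,0,0,0,0,0.0395,-0.0182,0,0,0,0,0,0.0395,-0.0182,0,0,0,0,0,0.0395,-0.0182,0,0,0,0,0,0.0395,-0.0182,0,0,0,0,0,0,0,0,0]'; python3 - <<'E'
from rig import *
from h import *
d=get_image("top");im=np.load("top.npz")["im"]
V=cv2.cvtColor(im,cv2.COLOR_RGB2HSV)[...,2].astype(int);S=cv2.cvtColor(im,cv2.COLOR_RGB2HSV)[...,1]
print(V[150,296:310],V[150,355:375]);print(V[162,218:232],V[162,268:284])
for n,roi in [("brush_tray",(295,115,372,185)),("clipper_tray",(378,142,455,190)),("dish",(218,130,282,194))]:
    u0,v0,u1,v1=roi;M=np.zeros(V.shape,bool);M[v0:v1,u0:u1]=True
    rim=blob((V<105)&M,roi);hole=np.zeros(V.shape,np.uint8);cv2.drawContours(hole,[rim.reshape(-1,1,2)],-1,255,-1)
    f=blob((hole>0)&(V>=75)&(V<100),roi)
    P=ray(d,f,.004);print(n,"floor",rect(P),cv2.minEnclosingCircle((P[:,:2]*1000).astype(np.float32)))
for n,m,roi,z in [("jar",(V>118)&(S<40),(372,212,412,246),.046),]:
    hs=cv2.cvtColor(im,cv2.COLOR_RGB2HSV);m=(hs[...,0]<60)&(hs[...,0]>25)&(V>100);c=blob(m,roi);P=ray(d,c,z);print(n,rect(P))
E
```

```text
time_s: 6.7
position: [0.6466, 0.2322, 0.0611]
tool_rot: [[0.264, 0.965, -0.0], [0.965, -0.264, -0.001], [-0.001, 0.0, -1.0]]
ft_force: [-0.7, -0.8, -1.5]
grip_width: 0.0536
[139 139 140 141 140 138 118  73  51  55  59  70  85  88] [ 87  87  87  87  85  82  69  67  84  90  93 115 137 140 140 140 140 141
 142 142]
[142 142 142 143 141 141 119  69  45  51  56  71  86  87] [ 87  86  88  88  87  79  58  67  89  91  94 115 138 140 141 141]
brush_tray floor (array([656.6,  -3.7]), 84.4, array([160.9, 146.6])) ((655.9743041992188, -3.287325382232666), 106.70512390136719)
clipper_tray floor (array([ 608.3, -249.7]), 83.8, array([159.6,  66.2])) ((608.7146606445312, -249.6637725830078), 83.68594360351562)
dish floor (array([614.3, 245.7]), -42.8, array([134.5, 131.8])) ((614.4844360351562, 246.54844665527344), 69.94236755371094)
jar (array([ 416.3, -160.9]), 63.7, array([44. , 43.7]))
```

```bash
python3 -m crank '[0,0,0,-0.001,0.005,-0.02,0,0,0,0,0,0,-0.02,0,0,0,0,0,0,-0.01,0,0,0,0,0,0,-0.006,0,0,0,0,0,0,0,0,0,0,0,0,0,0,0]'
```

```text
time_s: 7.35
position: [0.6423, 0.2409, 0.0081]
tool_rot: [[0.26, 0.966, 0.001], [0.966, -0.26, 0.0], [0.0, 0.001, -1.0]]
ft_force: [0.2, -0.0, -0.9]
grip_width: 0.0539
```

```bash
python3 -m crank '[0,0,0,0,0,-0.003,0,0,0,0,0,0,-0.002,0,0,0,0,0,0,-0.0015,0,0,0,0,0,0,0,0,0,0,0,0,0,0,0]'
```

```text
time_s: 7.85
position: [0.6421, 0.2407, 0.0009]
tool_rot: [[0.26, 0.966, 0.0], [0.966, -0.26, 0.0], [0.0, 0.0, -1.0]]
ft_force: [0.5, 0.0, -1.4]
grip_width: 0.0541
```

```bash
python3 -m crank '[0,0,0,0,0,-0.0015,0,0,0,0,0,0,-0.0015,0,0,0,0,0,0,0,0,0,0,0,0,0,0,0]'
```

```text
time_s: 8.25
position: [0.6421, 0.2407, -0.0022]
tool_rot: [[0.26, 0.966, -0.0], [0.966, -0.26, -0.0], [-0.0, -0.0, -1.0]]
ft_force: [0.8, -0.2, -1.8]
grip_width: 0.0539
```

```bash
python3 -m crank '[0,0,0,0,0,-0.001,0,0,0,0,0,0,0,0]';python3 -m crank '[0,0,0,0,0,-0.001,0,0,0,0,0,0,0,0]';python3 -m crank '[0,0,0,0,0,-0.001,0,0,0,0,0,0,0,0]'
```

```text
time_s: 8.45
position: [0.6421, 0.2407, -0.0023]
tool_rot: [[0.26, 0.966, 0.001], [0.966, -0.26, -0.0], [0.0, 0.0, -1.0]]
ft_force: [-2.3, -0.8, 5.0]
grip_width: 0.0538
time_s: 8.65
position: [0.6422, 0.2407, -0.0023]
tool_rot: [[0.26, 0.966, 0.001], [0.966, -0.26, -0.0], [0.0, 0.001, -1.0]]
ft_force: [-5.3, -0.7, 11.3]
grip_width: 0.0535
time_s: 8.85
position: [0.6422, 0.2407, -0.0024]
tool_rot: [[0.26, 0.966, 0.001], [0.966, -0.26, -0.0], [0.0, 0.001, -1.0]]
ft_force: [-9.4, -3.3, 16.7]
grip_width: 0.0539
```

The tin touched down exactly where predicted (z −0.0023). I release and go to the jar, rising first.

```bash
python3 -m crank '[0,0,0,0,0,0.003,0,0,0,0,0,0,0,80,0,0,0,0,0,0,80,0,0,0,0,0,0,80,0,0,0,0,0,0.02,90,0,0,0,0,0,0.04,100,0,0,0,0,0,0.05,100,0,0,0,-0.025,-0.04,0.02,100,0,0,0,-0.025,-0.04,0,100,0,0,0,-0.025,-0.04,0,100,0,0,0,-0.025,-0.04,0,100,0,0,0,-0.025,-0.04,0,100,0,0,0,-0.025,-0.04,0,100,0,0,0,-0.025,-0.04,0,100,0,0,0,-0.025,-0.04,0,100,0,0,0,-0.025,-0.04,0,100,0,0,0,-0.001,-0.042,0,100,0,0,0,0,0,0,100]';  python3 - <<'E'
from rig import *
from h import *
d=get_image("wrist");im=d["frame"];hsv=cv2.cvtColor(im,cv2.COLOR_RGB2HSV);H,S,V=[hsv[...,i].astype(int) for i in range(3)]
cv2.imwrite("pics/w4.png",im[:,:,::-1]);s=observe();print(s["position"])
g=proj(d,[[.416,-.161,.046]])[0].astype(int);print(g,hsv[g[1],g[0]])
c=blob((H<60)&(H>25)&(V>100),(max(0,g[0]-70),max(0,g[1]-70),g[0]+70,g[1]+70));print(cv2.boundingRect(c),rect(ray(d,c,.046)))
t=get_image("top")
hs=cv2.cvtColor(t["frame"],cv2.COLOR_RGB2HSV);H,S,V=[hs[...,i].astype(int) for i in range(3)]
c=blob((S>90)&(H>100)&(H<130),(218,125,285,196));print("tin",rect(ray(t,c,.034)))
E
```

```text
time_s: 10.65
position: [0.4166, -0.1646, 0.1276]
tool_rot: [[0.265, 0.964, 0.001], [0.964, -0.265, -0.002], [-0.001, 0.002, -1.0]]
ft_force: [1.3, 0.3, 0.6]
grip_width: 0.0857
[ 0.41652991 -0.16239039  0.12731988]
[322 195] [ 60   5 148]
(309, 198, 20, 17) (array([ 424.8, -166.2]), -70.1, array([16.6, 10.8]))
tin (array([644.5, 242.7]), 2.4, array([40.1, 38.5]))
```

```bash
python3 - <<'E'
from rig import *
from h import *
d=get_image("wrist");im=cv2.medianBlur(d["frame"],5).astype(int)
rb=im[...,0]-im[...,2];print(rb[195,260:390:6],im[195,260:390:6,1])
m=cv2.morphologyEx(((rb>-3)&(im[...,1]>70)).astype(np.uint8),cv2.MORPH_CLOSE,np.ones((5,5)))
c=blob(m>0,(240,110,410,235));print(cv2.boundingRect(c),rect(ray(d,c,.046)))
E
```

```text
[-6 -5 -6 -5 -5 -6  0  1  0  1  0  0  0  1 -7 -9 -9 -8 -8 -9 -8 -8] [ 99  97  97  97  98  98 147 147 147 148 148 148 148 149 140 140 138 136
 135 135 134 134]
(291, 167, 52, 56) (array([ 414.8, -160.9]), -40.1, array([49.3, 45. ]))
```

Jar at (0.415, −0.161), with a 49×45 mm mask box against 47 mm real. I descend and grip.

```bash
python3 -m crank '[0,0,0,-0.001,0.001,-0.03,100,0,0,0,0,0,-0.035,100,0,0,0,0,0,-0.03,100,0,0,0,0,0,-0.02,100,0,0,0,0,0,-0.012,100,0,0,0,0,0,0,100,0,0,0,0,0,0,0,0,0,0,0,0,0,0,0,0,0,0,0,0,0,0,0,0,0,0,0,0,0,0,0,0,0,0,0,0,0,0,0,0,0]' 30;python3 -m crank '[0,0,0,0,0,0.01,0,0,0,0,0,0,0.03,0,0,0,0,0,0,0.03,0,0,0,0,0,0,0.02,0,0,0,0,0,0,0,0]'
```

```text
time_s: 11.3
position: [0.4178, -0.1599, 0.2204]
tool_rot: [[0.258, 0.966, 0.005], [0.966, -0.258, -0.003], [-0.002, 0.005, -1.0]]
ft_force: [-0.5, -0.0, -1.1]
grip_width: 0.0123validation failed for argument at $...
```

The first call was refused (I miscounted the values), and the second one lifted the arm in free air with nothing held, so no harm was done. I reopen and descend.

```bash
python3 -m crank '[0,0,0,-0.002,-0.001,0,100, 0,0,0,0,0,-0.03,100, 0,0,0,0,0,-0.04,100, 0,0,0,0,0,-0.04,100, 0,0,0,0,0,-0.03,100, 0,0,0,0,0,0,100, 0,0,0,0,0,-0.03,100, 0,0,0,0,0,-0.03,100, 0,0,0,0,0,-0.01,100, 0,0,0,0,0,-0.01,100, 0,0,0,0,0,0,100]'
```

```text
time_s: 12.4
position: [0.4148, -0.1614, -0.0025]
tool_rot: [[0.26, 0.966, -0.0], [0.966, -0.26, 0.0], [0.0, -0.0, -1.0]]
ft_force: [-0.0, 0.7, 0.7]
grip_width: 0.0857
```

```bash
python3 -m crank '[0,0,0,0,0,0.004,100, 0,0,0,0,0,0,0, 0,0,0,0,0,0,0, 0,0,0,0,0,0,0, 0,0,0,0,0,0,0, 0,0,0,0,0,0,0, 0,0,0,0,0,0,0]' 30 && python3 -m crank '[0,0,0,0,0,0.01,0, 0,0,0,0,0,0.03,0, 0,0,0,0,0,0.03,0, 0,0,0,0,0,0.02,0, 0,0,0,0,0,0,0]'; python3 - <<'E'
from rig import *
from h import *
d=get_image("side");p=observe()["position"];g=proj(d,[p])[0].astype(int);cv2.imwrite("pics/s4.png",cv2.resize(d["frame"][max(g[1]-70,0):g[1]+30,g[0]-60:g[0]+60,::-1],None,fx=5,fy=5))
E
```

```text
time_s: 13.1
position: [0.4149, -0.1615, 0.002]
tool_rot: [[0.26, 0.966, 0.001], [0.966, -0.26, -0.001], [-0.0, 0.001, -1.0]]
ft_force: [-1.0, 0.3, 8.3]
grip_width: 0.0458
time_s: 13.6
position: [0.4156, -0.162, 0.0939]
tool_rot: [[0.26, 0.966, 0.004], [0.966, -0.26, -0.003], [-0.002, 0.005, -1.0]]
ft_force: [-0.5, -0.1, -0.8]
grip_width: 0.046
```

View pics/s4.png

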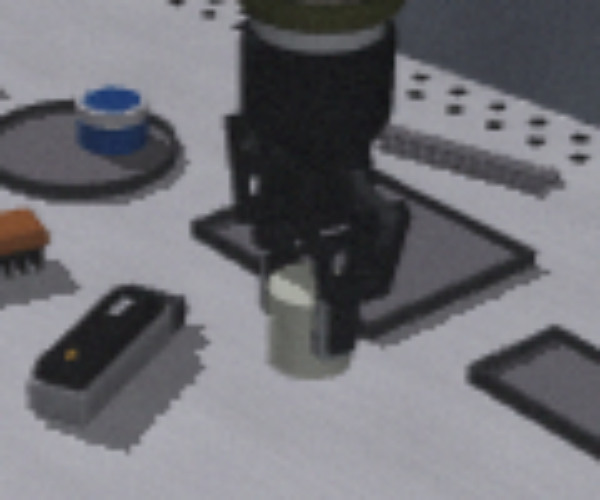

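The jar is held (46 mm), upright, with the tips about 11 mm above its base. The tin stands upright in the dish. I carry the jar to the other half of the dish, at about (0.581, 0.252).

```bash
python3 -m crank '[0,0,0,0.0165,0.0414,0,0, 0,0,0,0.0165,0.0414,0,0, 0,0,0,0.0165,0.0414,0,0, 0,0,0,0.0165,0.0414,0,0, 0,0,0,0.0165,0.0414,0,0, 0,0,0,0.0165,0.0414,0,0, 0,0,0,0.0165,0.0414,0,0, 0,0,0,0.0165,0.0414,0,0, 0,0,0,0.0165,0.0414,0,0, 0,0,0,0.0165,0.0414,0,0, 0,0,0,0,0,0,0, 0,0,0,0,0,0,0]'
```

```text
time_s: 14.85
position: [0.5788, 0.2531, 0.0894]
tool_rot: [[0.258, 0.966, -0.003], [0.966, -0.258, -0.001], [-0.002, -0.003, -1.0]]
ft_force: [-0.4, -0.4, -0.1]
grip_width: 0.0458
```

```bash
python3 -m crank '[0,0,0,0.001,0,-0.03,0, 0,0,0,0,0,-0.03,0, 0,0,0,0,0,-0.015,0, 0,0,0,0,0,-0.006,0, 0,0,0,0,0,-0.002,0, 0,0,0,0,0,0,0, 0,0,0,0,0,0,0]'
```

```text
time_s: 15.55
position: [0.5812, 0.2525, 0.0093]
tool_rot: [[0.26, 0.966, 0.002], [0.966, -0.26, 0.0], [0.001, 0.002, -1.0]]
ft_force: [-0.3, -1.0, -1.0]
grip_width: 0.0459
```

```bash
python3 -m crank '[0,0,0,0,0,-0.002,0, 0,0,0,0,0,-0.001,0, 0,0,0,0,0,0,0]';python3 -m crank '[0,0,0,0,0,-0.001,0, 0,0,0,0,0,0,0]'
```

```text
time_s: 15.85
position: [0.5809, 0.2527, 0.0061]
tool_rot: [[0.26, 0.966, 0.001], [0.966, -0.26, 0.0], [0.0, 0.001, -1.0]]
ft_force: [-1.0, -0.6, 4.3]
grip_width: 0.0459
time_s: 16.05
position: [0.5809, 0.2527, 0.006]
tool_rot: [[0.26, 0.966, 0.002], [0.966, -0.26, 0.0], [0.0, 0.001, -1.0]]
ft_force: [-4.7, -1.2, 11.9]
grip_width: 0.0458
```

```bash
python3 -m crank '[0,0,0,0,0,0.002,0, 0,0,0,0,0,0,70, 0,0,0,0,0,0,70, 0,0,0,0,0,0,75, 0,0,0,0,0,0.02,80, 0,0,0,0,0,0.04,100, 0,0,0,0,0,0.05,100, 0,0,-0.082,-0.035,-0.023,0.02,100, 0,0,0,-0.035,-0.023,0,100, 0,0,0,-0.035,-0.023,0,100, 0,0,0,-0.035,-0.023,0,100, 0,0,0,0,0,0,100, 0,0,0,0,0,0,100]'; python3 - <<'E'
from rig import *
from h import *
d=get_image("wrist");im=d["frame"];hsv=cv2.cvtColor(im,cv2.COLOR_RGB2HSV);H,S,V=[hsv[...,i].astype(int) for i in range(3)]
cv2.imwrite("pics/w5.png",im[:,:,::-1])
c=blob((S>90)&(H<22),(0,0,640,400));P=ray(d,c,.032);print(cv2.boundingRect(c),rect(P))
# head edges & axis
x0=P[:,0].min();h=P[(P[:,0]>.435)&(P[:,0]<.46)];print("head",rect(h),h[:,1].min(),h[:,1].max(), "range x",P[:,0].min(),P[:,0].max())
t=get_image("top");im=cv2.medianBlur(t["frame"],3).astype(int);rb=im[...,0]-im[...,2]
c=blob((rb>-3)&(im[...,1]>95),(220,130,280,195));print("jar",rect(ray(t,c,.046)))
E
```

```text
time_s: 17.35
position: [0.4408, 0.1605, 0.1368]
tool_rot: [[0.339, 0.941, 0.001], [0.941, -0.339, 0.0], [0.001, 0.001, -1.0]]
ft_force: [0.2, 0.1, 0.8]
grip_width: 0.0852
(298, 94, 42, 144) (array([422.5, 167. ]), -19.9, array([136.1,  39.7]))
head (array([447.4, 158.1]), -89.2, array([50.4, 24.1])) 0.13305358924712812 0.1831649967511336 range x 0.35636986375827207 0.4921404895578039
jar (array([539.7, 220.3]), -88.1, array([133.3,  65.3]))
```

The wrist and top views agree on the wood brush: (0.4225, 0.167), −19.9°. The TCP already stands over the grip point, so I descend.

```bash
python3 -m crank '[0,0,0,0,0,-0.03,100, 0,0,0,0,0,-0.04,100, 0,0,0,0,0,-0.03,100, 0,0,0,0,0,-0.02,100, 0,0,0,0,0,-0.011,100, 0,0,0,0,0,-0.004,100, 0,0,0,0,0,0,100, 0,0,0,0,0,0,100]' && python3 -m crank '[0,0,0,0,0,0,0, 0,0,0,0,0,0,0, 0,0,0,0,0,0,0, 0,0,0,0,0,0,0, 0,0,0,0,0,0,0, 0,0,0,0,0,0,0]' 25
```

```text
time_s: 18.25
position: [0.4414, 0.1608, 0.0021]
tool_rot: [[0.338, 0.941, 0.002], [0.941, -0.338, 0.0], [0.001, 0.002, -1.0]]
ft_force: [-0.5, -0.9, -0.5]
grip_width: 0.0851
time_s: 18.85
position: [0.4409, 0.1607, 0.0018]
tool_rot: [[0.338, 0.941, 0.001], [0.941, -0.338, 0.0], [0.0, 0.001, -1.0]]
ft_force: [-1.7, 0.5, 5.4]
grip_width: 0.0414
```

Brush gripped (41.4 mm). I lift it, turn it −1.32 rad and carry it to the far half of the wide tray, TCP target (0.689, −0.027).

```bash
python3 -m crank '[0,0,0,0,0,0.01,0, 0,0,0,0,0,0.03,0, 0,0,0,0,0,0.04,0, 0,0,-0.132,0.0248,-0.0188,0,0, 0,0,-0.132,0.0248,-0.0188,0,0, 0,0,-0.132,0.0248,-0.0188,0,0, 0,0,-0.132,0.0248,-0.0188,0,0, 0,0,-0.132,0.0248,-0.0188,0,0, 0,0,-0.132,0.0248,-0.0188,0,0, 0,0,-0.132,0.0248,-0.0188,0,0, 0,0,-0.132,0.0248,-0.0188,0,0, 0,0,-0.132,0.0248,-0.0188,0,0, 0,0,-0.132,0.0248,-0.0188,0,0, 0,0,0,0,0,0,0, 0,0,0,0,0,0,0]'; python3 - <<'E'
from rig import *
from h import *
d=get_image("wrist");cv2.imwrite("pics/w6.png",d["frame"][:,:,::-1])
print(proj(d,[[.656,-.004,.004],[.689,-.027,.004]]))
E
```

```text
time_s: 20.35
position: [0.6884, -0.0275, 0.0812]
tool_rot: [[0.996, -0.093, -0.001], [-0.093, -0.996, 0.0], [-0.001, -0.0, -1.0]]
ft_force: [-0.4, 0.4, -1.0]
grip_width: 0.0414
[[276.69159349 174.68303909]
 [317.97298482 197.17337121]]
```

View pics/w6.png

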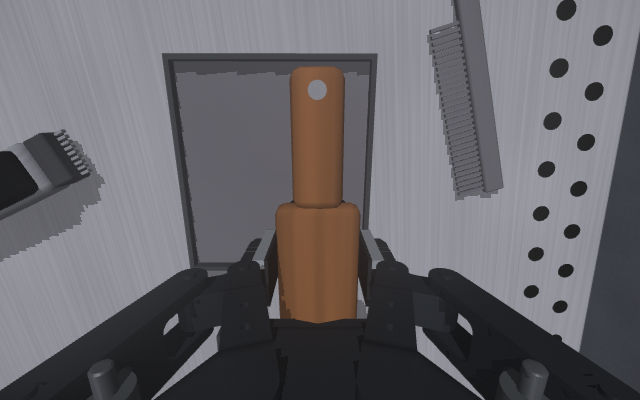

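The brush hangs level and parallel to the wide tray (tray edges at columns 165–375, handle at 317). I lower it.

```bash
python3 -m crank '[0,0,0,0,0,-0.03,0, 0,0,0,0,0,-0.025,0, 0,0,0,0,0,-0.012,0, 0,0,0,0,0,-0.005,0, 0,0,0,0,0,0,0, 0,0,0,0,0,0,0]'
```

```text
time_s: 21.0
position: [0.6892, -0.0273, 0.0107]
tool_rot: [[0.996, -0.094, 0.002], [-0.094, -0.996, -0.0], [0.002, 0.0, -1.0]]
ft_force: [-0.1, 0.1, -0.1]
grip_width: 0.0416
```

```bash
python3 -m crank '[0,0,0,0,0,-0.003,0, 0,0,0,0,0,-0.001,0, 0,0,0,0,0,0,0]';python3 -m crank '[0,0,0,0,0,-0.001,0, 0,0,0,0,0,0,0]';python3 -m crank '[0,0,0,0,0,-0.001,0, 0,0,0,0,0,0,0]'
```

```text
time_s: 21.3
position: [0.6889, -0.0274, 0.0059]
tool_rot: [[0.996, -0.094, 0.001], [-0.094, -0.996, -0.0], [0.001, 0.0, -1.0]]
ft_force: [-0.0, 0.9, 1.3]
grip_width: 0.0415
time_s: 21.5
position: [0.6889, -0.0274, 0.0058]
tool_rot: [[0.996, -0.094, 0.001], [-0.094, -0.996, -0.0], [0.001, 0.0, -1.0]]
ft_force: [-3.5, 0.9, 10.1]
grip_width: 0.0415
time_s: 21.7
position: [0.6889, -0.0274, 0.0058]
tool_rot: [[0.996, -0.094, 0.001], [-0.094, -0.996, -0.0], [0.001, 0.0, -1.0]]
ft_force: [-6.0, 0.4, 15.5]
grip_width: 0.0412
```

```bash
python3 -m crank '[0,0,0,0,0,0.002,0, 0,0,0,0,0,0,65, 0,0,0,0,0,0,65, 0,0,0,0,0,0,65, 0,0,0,0,0,0.02,65, 0,0,0,0,0,0.04,65, 0,0,0,0,0,0.05,100, 0,0,-0.1346,-0.0329,-0.0348,0.02,100, 0,0,-0.1346,-0.0329,-0.0348,0,100, 0,0,-0.1346,-0.0329,-0.0348,0,100, 0,0,-0.1346,-0.0329,-0.0348,0,100, 0,0,-0.1346,-0.0329,-0.0348,0,100, 0,0,-0.1346,-0.0329,-0.0348,0,100, 0,0,-0.1346,-0.0329,-0.0348,0,100, 0,0,-0.1346,-0.0329,-0.0348,0,100, 0,0,-0.1346,-0.0329,-0.0348,0,100, 0,0,0,0,0,0,100, 0,0,0,0,0,0,100]'; python3 - <<'E'
from rig import *
from h import *
d=get_image("wrist");im=d["frame"];hsv=cv2.cvtColor(im,cv2.COLOR_RGB2HSV);H,S,V=[hsv[...,i].astype(int) for i in range(3)]
cv2.imwrite("pics/w7.png",im[:,:,::-1]);p=observe()["position"];R=observe()["tool_rot"];print(p)
t=get_image("top");hs=cv2.cvtColor(t["frame"],cv2.COLOR_RGB2HSV);H,S,V=[hs[...,i].astype(int) for i in range(3)]
c=blob((S>90)&(H<22),(290,110,380,190));print("wood",rect(ray(t,c,.036)))
E
```

```text
time_s: 23.5
position: [0.3933, -0.3398, 0.1345]
tool_rot: [[0.261, -0.965, 0.0], [-0.965, -0.261, 0.0], [-0.0, -0.0, -1.0]]
ft_force: [0.3, -0.0, -0.9]
grip_width: 0.0852
[ 0.39393004 -0.33903061  0.13451773]
wood (array([689. ,  -8.9]), 84.7, array([138.,  42.]))
```

View pics/w7.png

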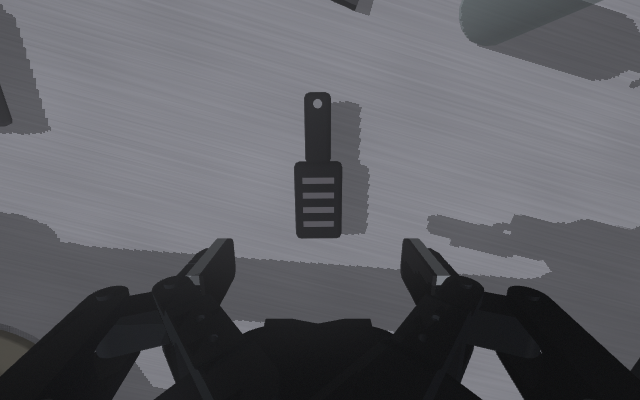

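Wood brush is confirmed at (0.689, −0.009) in the tray, 84.7°. Vent brush head spans rows 162–238, columns 294–342, handle end at (317,93), aligned with the jaws.

```bash
python3 - <<'E'
from rig import *
from h import *
d=get_image("wrist");s=observe()
P=ray(d,[[317.5,93],[318.5,238],[294.5,200],[342,200]],.032)
print((P*1000).round(1),s["position"]); a=P[0]-P[1];a/=np.linalg.norm(a);print(np.linalg.norm(P[0]-P[1]),np.degrees(np.arctan2(a[1],a[0])),"grip",P[1]+a*.05, np.linalg.norm(P[2]-P[3]))
E
```

```text
[[ 480.2 -316.2   32. ]
 [ 348.6 -353.3   32. ]
 [ 380.7 -320.5   32. ]
 [ 392.8 -364.6   32. ]] [ 0.39452836 -0.33836032  0.13455159]
0.13673742282006018 15.711992716306101 grip [ 0.39672629 -0.33971301  0.032     ] 0.04577043963688375
```

```bash
python3 -m crank '[0,0,0,0.001,-0.001,-0.03,100, 0,0,0,0,0,-0.04,100, 0,0,0,0,0,-0.03,100, 0,0,0,0,0,-0.02,100, 0,0,0,0,0,-0.009,100, 0,0,0,0,0,-0.004,100, 0,0,0,0,0,0,100, 0,0,0,0,0,0,100]' && python3 -m crank '[0,0,0,0,0,0,0, 0,0,0,0,0,0,0, 0,0,0,0,0,0,0, 0,0,0,0,0,0,0, 0,0,0,0,0,0,0, 0,0,0,0,0,0,0]' 25
```

```text
time_s: 24.45
position: [0.3953, -0.3405, 0.0025]
tool_rot: [[0.263, -0.965, 0.001], [-0.965, -0.263, -0.001], [0.002, -0.001, -1.0]]
ft_force: [-0.3, 0.1, -0.8]
grip_width: 0.0855
time_s: 25.05
position: [0.3949, -0.3405, 0.0021]
tool_rot: [[0.262, -0.965, 0.0], [-0.965, -0.262, -0.001], [0.001, -0.0, -1.0]]
ft_force: [-0.9, 1.2, 6.2]
grip_width: 0.0452
```

```bash
python3 -m crank '[0,0,0,0,0,0.01,0, 0,0,0,0,0,0.03,0, 0,0,0,0,0,0.05,0, 0,0,0.1342,0.0249,0.0356,0,0, 0,0,0.1342,0.0249,0.0356,0,0, 0,0,0.1342,0.0249,0.0356,0,0, 0,0,0.1342,0.0249,0.0356,0,0, 0,0,0.1342,0.0249,0.0356,0,0, 0,0,0.1342,0.0249,0.0356,0,0, 0,0,0.1342,0.0249,0.0356,0,0, 0,0,0.1342,0.0249,0.0356,0,0, 0,0,0.1342,0.0249,0.0356,0,0, 0,0,0,0,0,0,0, 0,0,0,0,0,0,0]'
```

```text
time_s: 26.45
position: [0.6188, -0.0191, 0.0916]
tool_rot: [[0.995, -0.097, -0.001], [-0.097, -0.995, -0.0], [-0.001, 0.0, -1.0]]
ft_force: [-0.9, -0.3, -1.0]
grip_width: 0.0454
```

```bash
python3 -m crank '[0,0,0,0,-0.001,-0.03,0, 0,0,0,0,0,-0.03,0, 0,0,0,0,0,-0.015,0, 0,0,0,0,0,-0.005,0, 0,0,0,0,0,0,0, 0,0,0,0,0,0,0]'; python3 -m crank '[0,0,0,0,0,-0.003,0, 0,0,0,0,0,-0.001,0, 0,0,0,0,0,0,0]'
```

```text
time_s: 27.05
position: [0.6193, -0.0215, 0.0128]
tool_rot: [[0.995, -0.098, 0.002], [-0.098, -0.995, -0.0], [0.002, 0.0, -1.0]]
ft_force: [0.3, -0.0, 0.1]
grip_width: 0.0455
time_s: 27.35
position: [0.6189, -0.0208, 0.0078]
tool_rot: [[0.995, -0.097, 0.0], [-0.097, -0.995, -0.0], [0.0, 0.0, -1.0]]
ft_force: [-0.1, 0.2, -0.8]
grip_width: 0.0453
```

```bash
python3 -m crank '[0,0,0,0,0,-0.001,0, 0,0,0,0,0,-0.001,0, 0,0,0,0,0,0,0]';python3 -m crank '[0,0,0,0,0,-0.001,0, 0,0,0,0,0,0,0]'
```

```text
time_s: 27.65
position: [0.619, -0.0208, 0.0061]
tool_rot: [[0.995, -0.097, 0.0], [-0.097, -0.995, -0.0], [0.0, 0.0, -1.0]]
ft_force: [-2.0, 0.4, 4.7]
grip_width: 0.0452
time_s: 27.85
position: [0.619, -0.0208, 0.0061]
tool_rot: [[0.995, -0.097, 0.001], [-0.097, -0.995, -0.0], [0.001, 0.0, -1.0]]
ft_force: [-4.9, 1.0, 12.5]
grip_width: 0.0454
```

```bash
python3 -m crank '[0,0,0,0,0,0.001,0, 0,0,0,0,0,0,62, 0,0,0,0,0,0,62, 0,0,0,0,0,0,62, 0,0,0,0,0,0.02,62, 0,0,0,0,0,0.04,62, 0,0,0,0,0,0.05,100, 0,0,-0.1274,-0.021,0.0025,0.03,100, 0,0,-0.1274,-0.021,0.0025,0,100, 0,0,-0.1274,-0.021,0.0025,0,100, 0,0,-0.1274,-0.021,0.0025,0,100, 0,0,-0.1274,-0.021,0.0025,0,100, 0,0,-0.1274,-0.021,0.0025,0,100, 0,0,-0.1274,-0.021,0.0025,0,100, 0,0,-0.1274,-0.021,0.0025,0,100, 0,0,-0.1274,-0.021,0.0025,0,100, 0,0,0,0,0,0,100, 0,0,0,0,0,0,100]'; python3 - <<'E'
from rig import *
from h import *
d=get_image("wrist");im=d["frame"];cv2.imwrite("pics/w8.png",im[:,:,::-1]);s=observe();print(s["position"])
print(proj(d,[[.43,.003,.036]]))
V=im.max(2).astype(int)
c=blob(V<65,(180,0,460,237));print(cv2.boundingRect(c),cv2.minAreaRect(c),rect(ray(d,c,.036)))
t=get_image("top");V=t["frame"].max(2);c=blob(V<48,(295,115,372,185));print("vent",rect(ray(t,c,.036)))
c=blob(t["frame"].max(2)<60,(310,195,350,250));print("clip panel",rect(ray(t,c,.036)))
E
```

```text
time_s: 29.65
position: [0.4305, 0.0015, 0.1459]
tool_rot: [[0.323, -0.946, 0.001], [-0.946, -0.323, -0.0], [0.001, -0.001, -1.0]]
ft_force: [1.0, 0.1, 0.2]
grip_width: 0.0852
[0.43078875 0.001393   0.1457846 ]
[[314.65117498 189.68731967]]
(281, 0, 179, 81) ((370.0, 40.0), (80.0, 178.0), 90.0) (array([596.1,   1.4]), 84.6, array([154.9,  59.2]))
vent (array([618.7,  -2.9]), 84.9, array([139.3,  45.5]))
clip panel (array([437.8,  22.3]), 74.8, array([79.6, 22.7]))
```

View pics/w8.png

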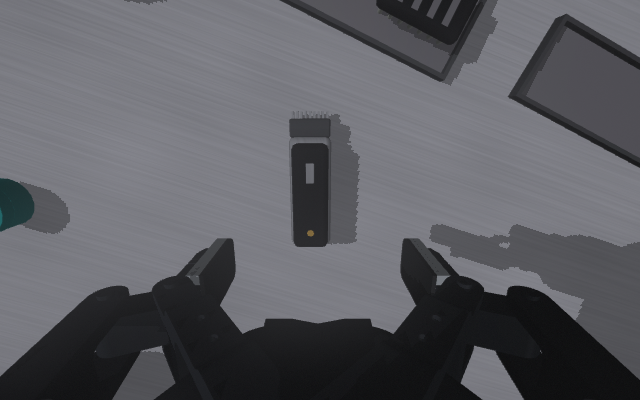

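Vent brush is placed at (0.619, −0.003), 84.9°. The clipper runs from (310,247) at its rear to the blade teeth at (310,113), about 7 px left of the jaw centre line.

```bash
python3 - <<'E'
from rig import *
from h import *
d=get_image("wrist");s=observe()
P=ray(d,[[310.5,247],[310,113],[291,220],[329,220]],.036);P[1]=ray(d,[[310,113]],.02)
a=P[1]-P[0];a[2]=0;print((P*1000).round(1),np.linalg.norm(a),np.degrees(np.arctan2(a[1],a[0])),np.linalg.norm(P[2]-P[3]));a/=np.linalg.norm(a);print("grip",P[0]+a*.07,s["position"])
E
```

```text
[[370.9 -12.6  36. ]
 [497.5  30.5  20. ]
 [392.8  15.5  36. ]
 [405.2 -20.9  36. ]] 0.1337820223582325 18.789228189620676 0.03838475778524511
grip [0.43716312 0.00993451 0.036     ] [0.43076967 0.00141437 0.14557881]
```

```bash
python3 -m crank '[0,0,0,0.004,0.008,-0.03,100, 0,0,0,0,0,-0.04,100, 0,0,0,0,0,-0.03,100, 0,0,0,0,0,-0.03,100, 0,0,0,0,0,-0.01,100, 0,0,0,0,0,-0.004,100, 0,0,0,0,0,0,100, 0,0,0,0,0,0,100]' && python3 -m crank '[0,0,0,0,0,0,0, 0,0,0,0,0,0,0, 0,0,0,0,0,0,0, 0,0,0,0,0,0,0, 0,0,0,0,0,0,0, 0,0,0,0,0,0,0]' 45
```

```text
time_s: 30.6
position: [0.4347, 0.0095, 0.0026]
tool_rot: [[0.321, -0.947, 0.002], [-0.947, -0.321, -0.001], [0.001, -0.002, -1.0]]
ft_force: [0.3, 0.5, 0.3]
grip_width: 0.0856
time_s: 31.2
position: [0.4341, 0.0096, 0.0022]
tool_rot: [[0.321, -0.947, 0.001], [-0.947, -0.321, -0.0], [0.0, -0.001, -1.0]]
ft_force: [-2.0, 0.6, 8.0]
grip_width: 0.0407
```

```bash
python3 -m crank '[0,0,0,0,0,0.01,0, 0,0,0,0,0,0.03,0, 0,0,0,0,0,0.05,0, 0,0,0.1136,0.0174,-0.026,0,0, 0,0,0.1136,0.0174,-0.026,0,0, 0,0,0.1136,0.0174,-0.026,0,0, 0,0,0.1136,0.0174,-0.026,0,0, 0,0,0.1136,0.0174,-0.026,0,0, 0,0,0.1136,0.0174,-0.026,0,0, 0,0,0.1136,0.0174,-0.026,0,0, 0,0,0.1136,0.0174,-0.026,0,0, 0,0,0.1136,0.0174,-0.026,0,0, 0,0,0.1136,0.0174,-0.026,0,0, 0,0,0,0,0,0,0, 0,0,0,0,0,0,0]'; python3 - <<'E'
from rig import *
from h import *
d=get_image("wrist");cv2.imwrite("pics/w9.png",d["frame"][:,:,::-1])
R=np.array([[np.cos(np.radians(-6.2)),-np.sin(np.radians(-6.2))],[np.sin(np.radians(-6.2)),np.cos(np.radians(-6.2))]])
C=np.array([[x,y] for x in(-.035,.035) for y in(-.085,.085)])@R.T+[.608,-.25]
print("tray inner corners predicted",proj(d,np.c_[C,[.012]*4]).round().tolist())
E
```

```text
time_s: 32.7
position: [0.6074, -0.2504, 0.0913]
tool_rot: [[0.994, -0.109, -0.001], [-0.109, -0.994, 0.001], [-0.001, -0.001, -1.0]]
ft_force: [-0.3, 0.5, -3.2]
grip_width: 0.0407
tray inner corners predicted [[281.0, 282.0], [274.0, 94.0], [355.0, 282.0], [362.0, 93.0]]
```

View pics/w9.png

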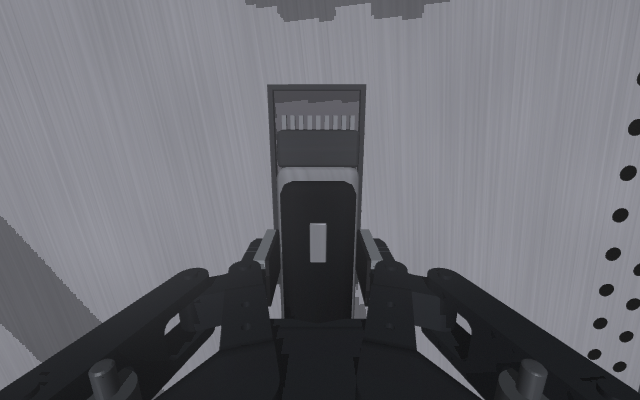

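The tray's inner corners show at (274,92) and (361,92), against predictions of (274,94) and (362,93). The clipper is centred and parallel, so I lower it.

```bash
python3 -m crank '[0,0,0,0,0,-0.03,0, 0,0,0,0,0,-0.03,0, 0,0,0,0,0,-0.015,0, 0,0,0,0,0,-0.005,0, 0,0,0,0,0,0,0, 0,0,0,0,0,0,0]'; python3 -m crank '[0,0,0,0,0,-0.003,0, 0,0,0,0,0,-0.002,0, 0,0,0,0,0,0,0]';python3 -m crank '[0,0,0,0,0,-0.001,0, 0,0,0,0,0,0,0]'
```

```text
time_s: 33.35
position: [0.6083, -0.2504, 0.0129]
tool_rot: [[0.994, -0.108, 0.001], [-0.108, -0.994, -0.001], [0.002, 0.001, -1.0]]
ft_force: [-0.7, 0.8, -1.3]
grip_width: 0.0406
time_s: 33.65
position: [0.6078, -0.2503, 0.0066]
tool_rot: [[0.994, -0.108, -0.0], [-0.108, -0.994, 0.0], [-0.0, -0.0, -1.0]]
ft_force: [-0.7, -0.5, -2.8]
grip_width: 0.0406
time_s: 33.85
position: [0.6079, -0.2504, 0.0063]
tool_rot: [[0.994, -0.108, 0.0], [-0.108, -0.994, -0.0], [0.0, 0.0, -1.0]]
ft_force: [-3.8, 1.6, 3.0]
grip_width: 0.0404
```

Contact at the expected height. I press 1 mm more, release, rise and back away for the final views.

```bash
python3 -m crank '[0,0,0,0,0,-0.001,0, 0,0,0,0,0,0.001,0, 0,0,0,0,0,0,62, 0,0,0,0,0,0,62, 0,0,0,0,0,0,62, 0,0,0,0,0,0.02,62, 0,0,0,0,0,0.04,62, 0,0,0,0,0,0.05,100, 0,0,0,-0.02,0,0.05,100, 0,0,0,-0.04,0,0.02,100, 0,0,0,-0.04,0,0,100, 0,0,0,-0.04,0,0,100, 0,0,0,-0.04,0,0,100, 0,0,0,0,0,0,100]'; python3 - <<'E'
from rig import *
from h import *
t=get_image("top");im=t["frame"];cv2.imwrite("pics/t9.png",cv2.resize(im[90:290,150:480,::-1],None,fx=2.4,fy=2.4,interpolation=cv2.INTER_CUBIC))
q=get_image("side");cv2.imwrite("pics/s9.png",cv2.resize(q["frame"][140:290,200:500,::-1],None,fx=2.6,fy=2.6,interpolation=cv2.INTER_CUBIC))
V=im.max(2).astype(int);hs=cv2.cvtColor(im,cv2.COLOR_RGB2HSV)
m=cv2.medianBlur(im,3).astype(int);rb=m[...,0]-m[...,2]
c=blob((rb>-3)&(m[...,1]>115),(228,140,276,186));P=ray(t,c,.05);print("jar",rect(P),np.hypot(*(P[:,:2].mean(0)*1000-[614,246])))
c=blob((hs[...,1]>90)&(hs[...,0]>100)&(hs[...,0]<130),(218,125,285,196));P=ray(t,c,.038);print("tin",rect(P),np.hypot(*(P[:,:2].mean(0)*1000-[614,246])))
c=blob(V<48,(384,150,449,184));print("clipper panel",rect(ray(t,c,.04)))
E
```

```text
time_s: 35.25
position: [0.4259, -0.2498, 0.1823]
tool_rot: [[0.994, -0.11, -0.001], [-0.11, -0.994, 0.001], [-0.001, -0.0, -1.0]]
ft_force: [0.7, 0.4, -0.2]
grip_width: 0.085
jar (array([584. , 253.3]), -89.2, array([46.6, 41.8])) 31.293228227684825
tin (array([643.3, 242. ]), 2.4, array([40. , 38.4])) 30.30017793413347
clipper panel (array([ 604.2, -270.2]), 83.6, array([114.5,  34.7]))
```

View pics/t9.png

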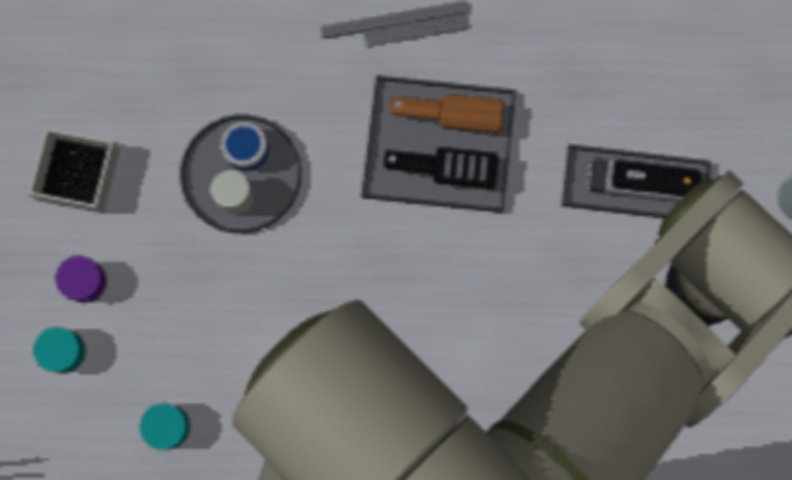

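View pics/s9.png

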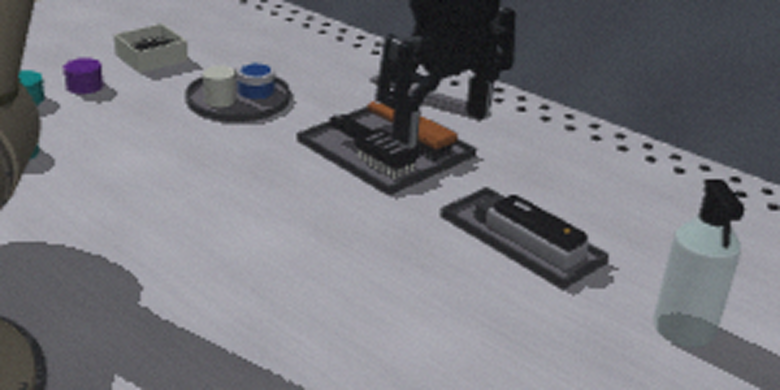

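Both final views show all five things flat and inside their rims, with the bottle and pin box where they were. I hand the job in.

```bash
python3 -c "
from rig import *
print(close_job())"
```

```text
the job is handed in; nothing more can be done
None
```

I placed all five items and handed the job in at about 35 s of the 115 s limit. Both brushes lie side by side in the wide tray, the clipper is in the narrow tray, and the tin and jar stand next to each other in the round dish.

**Last checks**
- **Brushes:** wood brush at (0.689, −0.009) and vent brush at (0.619, −0.003). Both are within 1° of the wide tray's length.
- **Tin and jar:** each is about 31 mm from the dish centre, both upright.
- **Clipper:** it lies along the narrow tray. I estimate it is up to about 7 mm off centre lengthwise; the arm hid part of it in the last top view, but the side view shows it flat inside the rim.
- **Touchdown:** every item touched down within about 0.5 mm of the height expected for its tray floor.
- **Bystanders:** the spray bottle and the hairpin box look unmoved, but I judged that by eye and did not measure it.

**What failed or disagreed**
- **Fingertip position:** the description puts the fingertips 14 mm ahead of the reported TCP, but by the images they sit about 10–20 mm behind it. The first grasp on the tin closed above it without disturbing it, and I set all later grip heights from images and contact forces.
- **Refused command:** one move call was rejected for a miscounted list, so the next one lifted an empty gripper. Nothing was touched.

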